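Set the lantern's timer wheel, then switch it on

ROBOT

A 7-joint arm with a two-finger parallel gripper is mounted at the origin on the work surface. World frame = base frame: x ahead of the robot, y to its left, z up, the work surface at z = 0. Lengths are in m, angles in rad, forces in N, time in s.
With the tool pointing down it reaches from about 0.4 to 0.875 m from the base axis. Payload 19.3 kg.
Tool frame: the origin (TCP) lies midway between the tips of the shut fingers; the grasp point (between the pads) lies 19 mm behind it; z points along the fingers, y is the line along which they close (so a half turn about z gives the same grasp; the last joint's range is limited). The gripper opens to 85 mm and grips with 20 to 120 N. Pads are 22 mm wide; open, the fingers measure 114 mm over their backs; the gripper's body (76 mm by 85 mm) begins 54 mm behind the grasp point. The pads swing forward as they close: fully open they stand 13 mm farther back than shut.
Start: joints at [-0.07, 0.521, -0.036, 1.599, 0.021, 1.021, -0.113], TCP at [0.625, -0, 0.231] pointing down, gripper open.
Joint ranges: [-2.91, 2.91], [-0.3, 2.13], [-1.5, 1.42], [0.17, 2.43], [-1.26, 4.41], [0.16, 1.93], [-2.52, 2.52]. Speed limits (rad/s): [1.89, 1.89, 2.39, 2.39, 3.01, 3.01, 3.01].

INTERFACE

Orientations are given as [roll, pitch, yaw] about the fixed x, y, z axes, in that order (R = Rz(yaw) Ry(pitch) Rx(roll)).
In Python, from workcell import bot gives the robot as it stands.
- The arm moves only by the tool nudge_tcp, called after "Request:" as name([rows], argument=value, ...), one row to a line, values as JSON. Schema: {"type":"object","properties":{"motion":{"type":"array","items":{"type":"array","prefixItems":[{"type":"number"},{"type":"array","items":{"type":"number"},"minItems":3,"maxItems":3},{"type":"array","items":{"type":"number"},"minItems":3,"maxItems":3}],"minItems":3,"maxItems":3},"minItems":1,"maxItems":5},"grip_n":{"type":"number"},"only":{"type":"string"},"quiet":{"type":"boolean"},"lines":{"type":"string"}},"required":["motion"],"additionalProperties":false}. motion is a list of rows, 1 to 5 of them, each written [opening, [dx, dy, dz], [rx, ry, rz]]: the finger opening in m, then dx, dy, dz in shares of 0.25 m (1.0 is 0.25 m), then a rotation vector rx, ry, rz in parts of the range, where 1.0 means 2 pi rad; each row is the pose to reach, as a shift and turn from the pose commanded when the call began, along the tool's axes at that moment; what a row does not reach only later rows make up. A row lasts 1/8 s, in which the tool goes at most 0.0625 m and 0.188 rad, less where a joint would pass 70% of its speed; a pose out of reach is approached as far as the arm can. The fingers move at their own pace and stop on an object; grip_n is the grip in N (left out, the last holds). Time passes only in rows, so rows that do not move let the fingers close. The tool returns the time, the measured TCP pose, the force, the opening and the grip force at its end. only (a regular expression) keeps the lines of the reply that match it, lines (a string "A,B") keeps lines A to B, and quiet returns only ok. Input that does not fit is refused with a message, and nothing moves.
- bot.observe(): the state, without advancing time (a new reading comes with each control period).
- bot.grab_frame(name): name is "scene" or "side" or "wrist"; returns the picture (400x640x3 uint8, blue, green, red); there is no depth.
- bot.calibration(name): a dict with "vfov" (degrees; the focal length in pixels is half the picture's height over the tangent of half this angle, whatever the lens; pixels are square), "cx", "cy" (the principal point, pixels), "eye" and "attitude" of the camera in the world. Camera axes: x right, y down, z forward; pixel columns grow to the right and rows downward; lengths in m; the calibration is good to about 2 mm. A picture is of the moment at which its call begins: read the wrist's pose just before it. calibration takes no time and is no camera call; for the wrist camera it gives the pose at the moment of the call.
- bot.job_done(): hands the job in; it is judged then, once.
The state is a dict: "clock": time; "qpos": joint angles; "qd": joint speeds; "joint_efforts": joint torques, N m; "position": TCP position; "tool_rot": TCP orientation; "force": force on the tool from outside, world axes, zero at the start; "moment": the same for the moment, N m; "grip_width": finger opening in m; "finger_force": force on a finger pad.
Only numpy, scipy, OpenCV 4.12 (cv2) and the standard library are available. Lean on these libraries where they do the work, as an engineer would, in place of code of your own. Each camera call takes 0.05 s, during which the arm holds its last target. There are 200 camera calls.

TASK

Set the rechargeable lantern's auto-off timer and switch it on: with a fingertip, flick the edge of the star-shaped thumbwheel round anticlockwise (seen from above), click by click, until its raised index bar rests pointing at the fixed pointer, without clicking past it; then press the button on top of the lantern fully down and let it spring back. Only touch things: the lantern stays standing where it is, not lifted or shoved about, the bulb box stays shut, and the bulbs and screwdriver stay where they lie.

Things in the scene. Friction and masses are not known exactly. Their poses are not given: they have to be found in the camera images.
- lantern: Loose rechargeable lantern, about 0.9 kg. Flat base 120 (x) x 240 (y) x 40 mm (z). Origin: centre of its underside, z up, front (-x) roughly towards the robot. On the base's +y half stands the round lamp, 88 mm across, axis at (0, 70) mm, cap top at z = 158. On the -y half lies the flat star thumbwheel, its vertical axis at (-30, -65) mm.
- wheel_axis (a point): On the thumbwheel's vertical axis at mid height of its teeth, 56 mm above the shelf; has the lantern's axes. Black wheel: hub radius 22 mm, six straight radial teeth 6 mm thick out to radius 44 mm, from 46 to 66 mm above the shelf. At each click rest one tooth points to the lantern's +x and one to -x (front); that one overhangs the base's front edge by 14 mm.
- index_tip (a point): Outer end of the white raised index bar that one tooth carries: 44 mm from the axis, 4.5 mm wide, running in to the axis, top 71 mm above the shelf. The wheel is set when this lies straight to the lantern's +x from the axis, facing the pointer.
- wheel (a joint): Turn of the thumbwheel in rad, anticlockwise from above, not wrapped; 0 = index bar at the pointer. It rests in clicks every 1.047 rad; pushed past halfway it springs on into the next. It starts 2 to 4 clicks short of 0 and has end stops at -5.0 and 1.6, so it can only be set anticlockwise. A click takes about 1 to 2 N at the teeth; the loose lantern slides at some 4 N.
- power_top (a point): Centre of the top face of the white push button on the lamp's cap, 28 mm across; it is pressed straight down.
- power (a joint): Travel of the button in m: 0 up, 0.006 fully down; springs back; about 5 N when fully down.
- bulb_box: Grey plastic bulb box fixed on the shelf to the left, 130 x 160 x 80 mm, origin at the centre of its underside, with a clear flip-top lid that has a knob; about 120 mm high in all.
- bulb_lid (a joint): Opening of the bulb box's lid in rad, 0 = shut.
- bulb_a: Loose spiral energy-saver bulb lying beside the wheel end of the lantern, 117 mm long, 44 mm high. Origin on the shelf below its middle, x along it away from the screw cap.
- bulb_b: The same, lying behind the lantern (beyond it, seen from the robot).
- screwdriver: Loose blue screwdriver lying behind the lantern, x along its shaft.
- pointer (a point): Fixed white pointer on the base (28 mm bar with a diamond), its top at 48 mm height, 62 mm from the wheel's axis towards the lantern's +x.

How it is judged:
On the way, in this order (a step that is already met when the one before it is completed fails the run):
1. the wheel rests in the click where its index bar faces the pointer, button not pressed (value of joint wheel between -0.2 and 0.2 rad and value of joint power below 0.002 m), for 0.3 s.
2. the button on the lantern is pressed down (value of joint power above 0.0045 m), for 0.05 s.
At the end, for the whole second after the job is handed in: The wheel rests within 0.2 rad of the pointer click, the button is up again (under 1.5 mm), the lantern stands upright and at rest within 30 mm of where it was, the bulbs and screwdriver lie within 30 mm of where they were, and the bulb box is shut (value of joint wheel between -0.2 and 0.2 rad and value of joint power below 0.0015 m and distance of each of lantern, bulb_a, bulb_b, screwdriver from where it was at the start of the episode below 0.03 m and angle between lantern's own z axis and vertical below 0.05 rad and linear speed of lantern below 0.02 m/s and value of joint bulb_lid below 0.1 rad); the robot touches nothing.
It fails at once if the wheel is clicked past the pointer (over 0.6 rad) (value of joint wheel above 0.6 rad).
It fails at once if the button is pressed before the wheel is set (value of joint power above 0.004 m and value of joint wheel below -0.4 rad).
It fails at once if the lantern is lifted more than 12 mm, shoved more than 40 mm or tipped more than 0.2 rad (height (world z) of lantern above 0.012 m or distance of lantern from where it was at the start of the episode above 0.04 m or angle between lantern's own z axis and vertical above 0.2 rad).
It fails at once if a bulb or the screwdriver is lifted or moved more than 40 mm (distance of any of bulb_a, bulb_b, screwdriver from where it was at the start of the episode above 0.04 m).
It fails at once if the bulb box is opened (value of joint bulb_lid above 0.25 rad).
It also fails if it takes over 61 s, if anything falls off the work surface, if the arm or the gripper's body presses on something with over 40 N, if the wrist force passes 120 N, or if a joint passes its speed limit or range.

## Working session

There is one attempt and no reset: what is moved stays moved. The work goes in short steps, Python scripts to look and compute and a tool call to move; the robot and the scene stay as the last step left them, time stands still between calls to the robot, and variables do not carry over. Pictures are saved under pics/ and viewed, at most 10 in all, crops included, and the job is handed in when it is done.

```bash
ls; mkdir -p pics
```

Run:
```python
from workcell import bot
import cv2,numpy as np
o=bot.observe();print(o)
for n in("scene","side","wrist"):
    c=bot.calibration(n);print(n,c)
    cv2.imwrite(f"pics/{n}0.png",bot.grab_frame(n))
a=[cv2.imread(f"pics/{n}0.png") for n in("scene","side")]
cv2.imwrite("pics/both.png",cv2.resize(np.vstack(a),None,fx=.75,fy=.75))
```

```text
pics
workcell.py
{'clock': 0.0, 'qpos': array([-0.07018424,  0.52204839, -0.03636736,  1.59999512,  0.02120447,
        1.02109867, -0.11280996]), 'qd': array([ 3.23792215e-04,  9.53905026e-05, -3.06118219e-04, -2.63638481e-04,
       -1.26806323e-03, -2.04756323e-03,  5.11427191e-04]), 'joint_efforts': array([-4.24098413e-03, -9.27110124e+01,  1.97758444e+00, -3.69928443e+01,
        1.76317629e-02,  8.19846697e-03, -6.58496788e-05]), 'position': array([ 6.24662896e-01, -2.46216950e-05,  2.30708476e-01]), 'tool_rot': array([-3.14043010e+00,  6.68828501e-05,  1.57079743e+00]), 'force': array([ 0.16295596, -1.0051437 , -0.41025828]), 'moment': array([-0.01550821, -0.02919591, -0.04940673]), 'finger_force': 0.0, 'grip_width': 0.08548050196410732}
scene {'vfov': 48.21084734542775, 'cx': 320.7292534695632, 'cy': 199.60937886060285, 'eye': array([1.24366394, 0.6962519 , 0.73803423]), 'attitude': array([-2.17806366, -0.0180656 ,  2.34537631])}
side {'vfov': 49.064449296458946, 'cx': 320.0632896774874, 'cy': 200.40892096253026, 'eye': array([0.46014324, 0.78531421, 0.84689802]), 'attitude': array([-2.35790445,  0.01146734, -2.88986778])}
wrist {'vfov': 58.79743633944977, 'cx': 317.1324544984259, 'cy': 196.00944035688653, 'eye': array([0.6252229 , 0.08356613, 0.37432304]), 'attitude': array([ 2.81135387e+00, -2.98866532e-04, -8.58276813e-05])}
```

View pics/scene0.png

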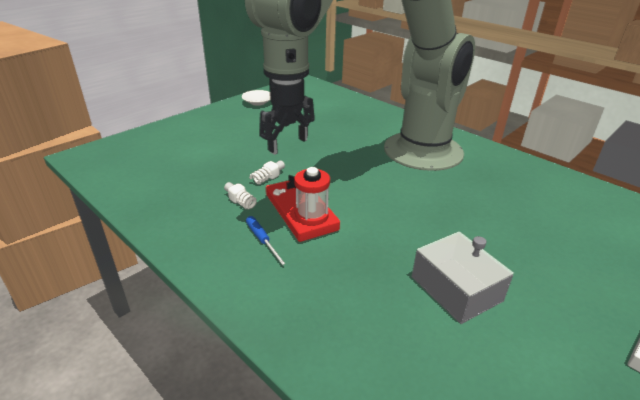

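View pics/wrist0.png

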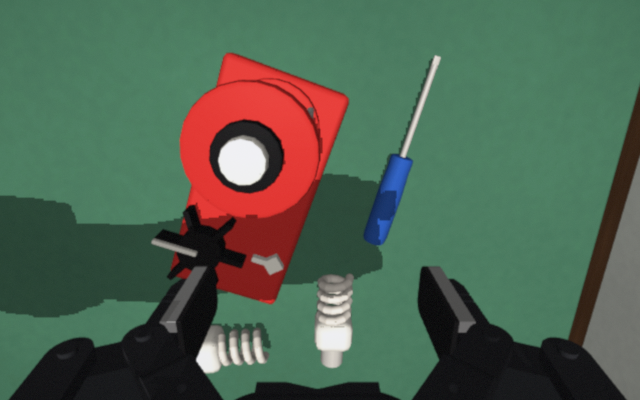

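The wrist view shows the lantern turned about −19°. The index bar (about 155–198, 240–250) points to the front, the pointer is at (268,263) and the button at (243,160). That looks like 3 clicks to go.

Create h.py:
```python
from workcell import bot
import cv2,numpy as np
from scipy.spatial.transform import Rotation as R
def ray(c,u,v,H=400):
    f=H/2/np.tan(np.radians(c["vfov"])/2)
    return R.from_euler("xyz",c["attitude"]).apply([(u-c["cx"])/f,(v-c["cy"])/f,1.])
def on(c,p,z):
    d=ray(c,*p); return c["eye"]+d*(z-c["eye"][2])/d[2]
def tri(cs,ps):
    A=np.zeros((3,3));b=np.zeros(3)
    for c,p in zip(cs,ps):
        d=ray(c,*p);d/=np.linalg.norm(d);P=np.eye(3)-np.outer(d,d);A+=P;b+=P@c["eye"]
    return np.linalg.solve(A,b)
def blobs(im,white=True,amin=40):
    h=cv2.cvtColor(im,cv2.COLOR_BGR2HSV)
    m=((h[...,1]<60)&(h[...,2]>95)).astype(np.uint8) if white else (((h[...,0]<8)|(h[...,0]>172))&(h[...,1]>150)&(h[...,2]>50)).astype(np.uint8)
    n,l,s,ce=cv2.connectedComponentsWithStats(m)
    return [(ce[i].round(1),s[i],(l==i).astype(np.uint8)) for i in range(1,n) if s[i][4]>=amin]
```

Run:
```python
from h import *
for n in("wrist","scene","side"):
    im=cv2.imread(f"pics/{n}0.png");c=bot.calibration(n)
    print(n)
    for ce,s,m in blobs(im,True,15):
        if s[4]<3000: print(ce,s,[np.round(x,1) for x in cv2.minAreaRect(cv2.findNonZero(m))])
    if n=="wrist":
        m=max(blobs(im,False),key=lambda b:b[1][4])[2]
        hull=cv2.convexHull(cv2.findNonZero(m));print(cv2.approxPolyDP(hull,3,True)[:,0].tolist())
```

```bash
python3 -c "
import cv2
a=cv2.imread('pics/wrist0.png')[190:310,130:300];b=cv2.imread('pics/side0.png')
import numpy as np
cv2.imwrite('pics/c1.png',np.vstack([cv2.resize(a,(425,300),interpolation=2),cv2.resize(b,(425,266))]))"
```

```text
wrist
[420.3 104.8] [400  55  41 103 737] [array([420.1, 106. ]), array([  7.6, 107.6]), np.float64(19.0)]
[242.6 160.4] [ 218  135   50   51 1959] [array([243. , 160.5]), array([48.8, 48.8]), np.float64(45.0)]
[173.3 247.4] [151 239  46  18 273] [array([173.3, 247.5]), array([46.6,  5.9]), np.float64(16.7)]
[268.9 262.7] [252 254  31  20 357] [array([267.1, 263.8]), array([18.8, 29.8]), np.float64(87.4)]
[333.6 319.3] [ 314  274   40   95 2982] [array([333.2, 320.9]), array([38.2, 94.3]), np.float64(1.0)]
[170.  325.1] [161 320  15  12 114] [array([168. , 325.5]), array([11., 14.]), np.float64(90.0)]
[464.5 325.8] [459 322  16  10 100] [array([466.5, 326.5]), array([ 9., 15.]), np.float64(90.0)]
[228.5 350.3] [ 196  326   73   48 2034] [array([229.8, 346. ]), array([46.5, 72.2]), np.float64(78.9)]
[[232, 53], [347, 98], [271, 303], [216, 288], [186, 207], [180, 153], [183, 123], [224, 56]]
scene
[272.9   6. ] [245   0  49  32 385] [array([273.4,   6.7]), array([56.8, 25.9]), np.float64(26.6)]
[324.9   7.4] [319   0  14  22 118] [array([322.9,   9.2]), array([ 8. , 24.6]), np.float64
[... 3918 characters left out ...]
loat64(90.0)]
[394.1 182.9] [387 180  16   7  35] [array([394.5, 183.1]), array([16.2,  2.1]), np.float64(23.2)]
[335.1 201.5] [334 191   3  21  51] [array([335., 201.]), array([20.,  2.]), np.float64(90.0)]
[366.  200.2] [364 193   5  15  28] [array([365.7, 199.9]), array([ 2.5, 14.3]), np.float64(8.1)]
[351.8 206.7] [344 198  15  24 200] [array([350. , 209.5]), array([14. , 22.3]), np.float64(5.2)]
[293.9 216.3] [284 204  22  25  94] [array([294.4, 215.9]), array([ 3.1, 31.9]), np.float64(39.8)]
[528.8 246.9] [527 239   5  16  53] [array([528.8, 246.6]), array([15.1,  3.9]), np.float64(83.7)]
[550.1 279.8] [534 264  37  32 133] [array([551.1, 280.5]), array([47.5,  5.5]), np.float64(42.2)]
```

View pics/c1.png

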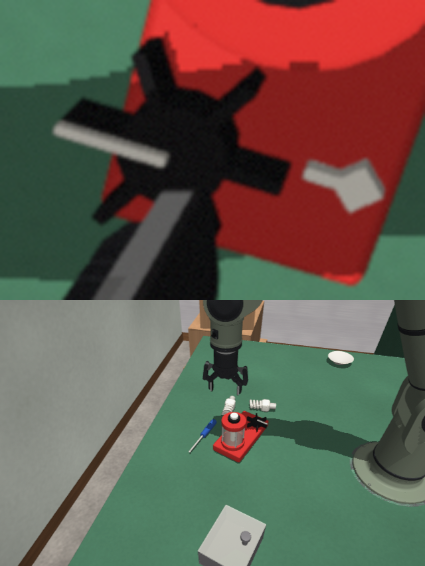

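The crop shows the index bar from (152,241) to (197,254), pointing to the front. The pointer runs from (252,258) to about (284,268).

Run:
```python
from h import *
w,s,d=[bot.calibration(n) for n in("wrist","scene","side")]
print("btn", tri([w,s,d],[(242.6,160.4),(311.9,170.6),(352.3,174.2)]), tri([s,d],[(311.9,170.6),(352.3,174.2)]))
for z in(.160,.164,.168):print(z,on(w,(242.6,160.4),z))
t,i=on(w,(152,241),.071),on(w,(197,254),.071);print("bar",t,i,np.linalg.norm(t-i),np.degrees(np.arctan2(*(i-t)[1::-1])))
p,q=on(w,(252,258),.048),on(w,(284,268),.048);print("ptr",p,q,np.linalg.norm(q-p))
A,B,C=on(w,(228,53),.04),on(w,(349,96),.04),on(w,(272,304),.04)
print("corners",A,B,C,np.linalg.norm(A-B),np.linalg.norm(C-B),np.degrees(np.arctan2(*(B-A)[1::-1])),np.degrees(np.arctan2(*(B-C)[1::-1])))
y=np.arctan2(*(B-C)[1::-1])-np.pi/2
ex=np.array([np.cos(y),np.sin(y)]);ey=np.array([-ex[1],ex[0]])
c=(B[:2]+C[:2])/2-.06*ex
print("yaw",np.degrees(y),"centre",c,"axis",c-.03*ex-.065*ey,"lamp",c+.07*ey, "axis from bar",t[:2]+.044*ex,"from ptr tip",(p+q)[:2]/2-.062*ex)
```

```text
btn [0.5834754  0.03621292 0.1742089 ] [0.58399315 0.03566726 0.17386995]
0.16 [0.57933936 0.03331969 0.16      ]
0.164 [0.58019589 0.03425712 0.164     ]
0.168 [0.58105242 0.03519455 0.168     ]
bar [ 0.46942569 -0.06531021  0.071     ] [ 0.51040595 -0.07907207  0.071     ] 0.04322927156831539 -18.56291801230527
ptr [ 0.55804399 -0.09605108  0.048     ] [ 0.59076941 -0.10780848  0.048     ] 0.03477339948499652
corners [0.54741707 0.10123261 0.04      ] [0.65434277 0.06495116 0.04      ] [ 0.57520354 -0.1579642   0.04      ] 0.11291345513024813 0.23654655438905756 -18.742823360532128 70.45416325363932
yaw -19.54583674636068 centre [ 0.55823071 -0.02643287] axis [ 0.50821303 -0.07765036] lamp [0.58164997 0.03953332] axis from bar [ 0.51089016 -0.08003089] from ptr tip [ 0.51597951 -0.08118701]
```

The rows are not in the units I measure in: shifts go in shares of 0.25 m and turns go in shares of 2 pi rad. I convert before sending: -0.188 m / 0.25 = -0.752, -0.033 m / 0.25 = -0.132, 0.33 rad / 6.2832 = 0.0525.

Request:
nudge_tcp([
  [0, [-0.04, -0.22, 0], [0, 0, 0.0175]],
  [0, [-0.08, -0.44, 0], [0, 0, 0.035]],
  [0, [-0.132, -0.66, 0], [0, 0, 0.0525]],
  [0, [-0.132, -0.752, 0], [0, 0, 0.0525]],
  [0, [-0.132, -0.752, 0], [0, 0, 0.0525]],
], grip_n=20)

```text
clock: 0.78
position: [0.436, -0.0331, 0.2316]
tool_rot: [3.141, -0.0, 1.241]
force: [0.5, -0.0, 0.0]
grip_width: -0.0002
finger_force: 0.0
```

In the tool's units: 0.178 m / 0.25 = 0.712, 0.175 m / 0.25 = 0.7.

Request:
nudge_tcp([
  [0, [0, 0, 0.24], [0, 0, 0]],
  [0, [0, 0, 0.48], [0, 0, 0]],
  [0, [0, 0, 0.7], [0, 0, 0]],
  [0, [0, 0, 0.712], [0, 0, 0]],
  [0, [0, 0, 0.712], [0, 0, 0]],
])

```text
clock: 1.4
position: [0.4379, -0.033, 0.0544]
tool_rot: [3.141, -0.0, 1.241]
force: [-0.2, 0.9, 0.4]
grip_width: 0.0003
finger_force: 0.0
```

Run:
```python
from h import *
for n in("wrist","side"): cv2.imwrite(f"pics/{n}1.png",bot.grab_frame(n))
o=bot.observe();print(o["position"])
a=cv2.imread("pics/wrist1.png");b=cv2.imread("pics/side1.png")[110:260,290:490]
cv2.imwrite("pics/c2.png",np.vstack([cv2.resize(a,(480,300)),cv2.resize(b,(400,300))[:, :400] if 0 else cv2.resize(b,(480,300))]))
```

```text
[ 0.43843979 -0.03299826  0.05526942]
```

View pics/c2.png

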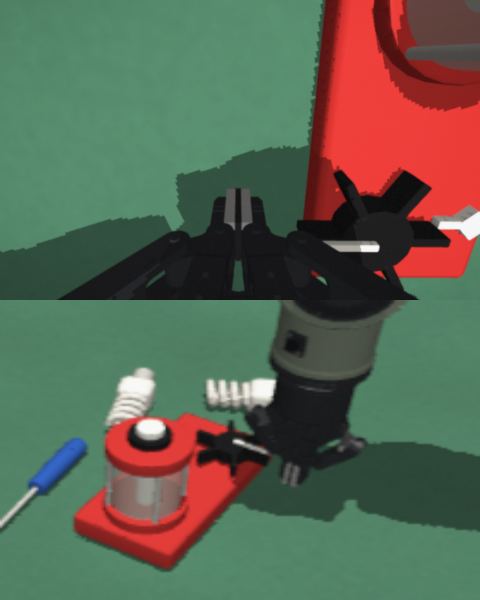

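The closed fingertip stands in front of the base, on the +y side of the index tooth (bar 298–380, 245), with nothing touching. Next I go in beside the tooth and sweep toward −y.

In the tool's units: 0.037 m / 0.25 = 0.148, 0.02 m / 0.25 = 0.08.

Request:
nudge_tcp([
  [0, [0, 0.08, 0], [0, 0, 0]],
  [0, [0, 0.148, 0], [0, 0, 0]],
  [0, [0, 0.148, 0], [0, 0, 0]],
  [0, [-0.032, 0.148, 0], [0, 0, 0]],
  [0, [-0.056, 0.148, 0], [0, 0, 0]],
])

```text
clock: 2.12
position: [0.467, -0.0587, 0.0538]
tool_rot: [3.141, -0.0, 1.241]
force: [0.6, 0.5, 1.2]
grip_width: 0.0002
finger_force: 0.5
```

Request:
nudge_tcp([
  [0, [-0.02, 0, 0], [0, 0, 0]],
  [0, [-0.04, 0, 0], [0, 0, 0]],
  [0, [-0.064, 0, 0], [0, 0, 0]],
  [0, [-0.064, 0, 0], [0, 0, 0]],
])

```text
clock: 2.62
position: [0.462, -0.0739, 0.0533]
tool_rot: [-3.141, 0.0, 1.24]
force: [0.9, 0.1, -0.5]
grip_width: -0.0
finger_force: 0.0
```

Run:
```python
from h import *
cv2.imwrite("pics/wrist2.png",bot.grab_frame("wrist"))
o=bot.observe();print(o["position"],o["force"])
```

```text
[ 0.46211545 -0.07362934  0.05323383] [-0.42875444  0.25839802  0.18405907]
```

View pics/wrist2.png

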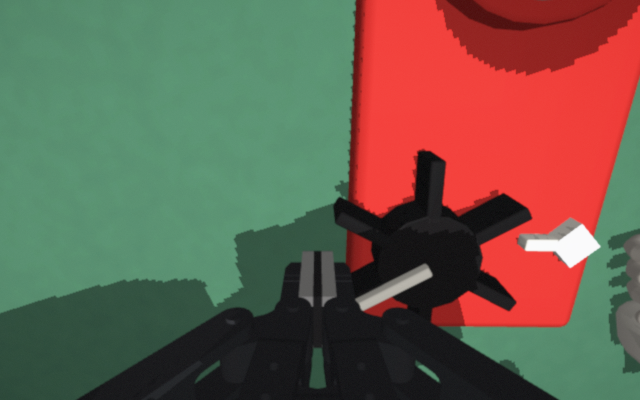

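The bar, from (432,268) to (358,305), is turned about 28° so far. A little more is needed.

In the tool's units: -0.006 m / 0.25 = -0.024, -0.003 m / 0.25 = -0.012.

Request:
nudge_tcp([
  [0, [-0.012, 0.006, 0], [0, 0, 0]],
  [0, [-0.024, 0.006, 0], [0, 0, 0]],
  [0, [-0.024, 0.006, 0], [0, 0, 0]],
])

```text
clock: 3.05
position: [0.4617, -0.0798, 0.0533]
tool_rot: [-3.142, 0.0, 1.24]
force: [-0.4, 0.4, 0.3]
grip_width: 0.0
finger_force: 0.0
```

Run:
```python
from h import *
c=bot.calibration("wrist");im=bot.grab_frame("wrist");cv2.imwrite("pics/wrist3.png",im)
o=bot.observe();print(o["position"],o["force"])
for ce,s,m in blobs(im,True,100):
    r=cv2.minAreaRect(cv2.findNonZero(m)); print(ce,[np.round(x,1) for x in r])
    if min(r[1])<22 and max(r[1])/min(r[1])>1.5:
        P=cv2.boxPoints(r);P=P[np.argsort(P[:,0])];a,b=P[:2].mean(0),P[2:].mean(0)
        a,b=on(c,a,.071),on(c,b,.071);print("line",a,b,np.degrees(np.arctan2(*(a-b)[1::-1])))
```

```text
[ 0.46169179 -0.07963118  0.05329556] [ 0.76176581  0.16121881 -0.0984996 ]
[562.7 231.4] [array([558.7, 235.2]), array([46.7, 77. ]), np.float64(71.2)]
[635.4 242.4] [array([634. , 242.5]), array([33., 10.]), np.float64(90.0)]
line [ 0.58488016 -0.09950888  0.071     ] [ 0.58859459 -0.10078449  0.071     ] 161.04642474372986
[398.3 284.6] [array([397.5, 286. ]), array([14.9, 83. ]), np.float64(46.1)]
line [ 0.47831952 -0.09867824  0.071     ] [ 0.50853072 -0.0801492   0.071     ] -148.47851903518867
[630.1 314.8] [array([627.5, 308.5]), array([91., 23.]), np.float64(90.0)]
```

In the tool's units: -0.036 m / 0.25 = -0.144, -0.018 m / 0.25 = -0.072.

Request:
nudge_tcp([
  [0, [0, -0.072, 0], [0, 0, 0]],
  [0, [0, -0.144, 0], [0, 0, 0]],
  [0, [0, -0.144, 0], [0, 0, 0]],
])

```text
clock: 3.48
position: [0.4269, -0.0675, 0.0534]
tool_rot: [-3.141, 0.0, 1.241]
force: [-0.3, -0.2, 0.3]
grip_width: -0.0
finger_force: 0.0
```

Create look.py:
```python
from h import *
import sys
c=bot.calibration("wrist");im=bot.grab_frame("wrist");cv2.imwrite(sys.argv[1],im)
o=bot.observe();d=o["position"][:2]-[.5105,-.0795];ex=np.array([.9455,-.3256]);ey=np.array([.3256,.9455])
print("tcp rel wheel",d@ex,d@ey,o["position"][2],o["force"])
for ce,s,m in blobs(im,True,100):
    p=cv2.findNonZero(m);vx,vy,x0,y0=cv2.fitLine(p,cv2.DIST_L2,0,.01,.01).ravel()
    t=(p[:,0]-[x0,y0])@[vx,vy];q=[on(c,(x0+vx*k,y0+vy*k),.071)[:2]-[.5105,-.0795] for k in(t.min(),t.max())]
    print(ce,s[4],"ends in lantern axes",[(round(e@ex,4),round(e@ey,4)) for e in q])
```

```bash
python3 look.py pics/w4.png
```

```text
tcp rel wheel -0.08195646478957302 -0.015807703182467592 0.053422322919157404 [0.75637505 0.22118761 0.05012284]
[622.4 232.2] 822 ends in lantern axes [(np.float64(0.0248), np.float64(0.0112)), (np.float64(0.0435), np.float64(0.0094))]
[486.8 295.3] 1632 ends in lantern axes [(np.float64(-0.0238), np.float64(-0.0385)), (np.float64(-0.0017), np.float64(-0.0012))]
[567.9 385.7] 1273 ends in lantern axes [(np.float64(0.0167), np.float64(-0.0637)), (np.float64(0.0509), np.float64(-0.0708))]
```

View pics/w4.png

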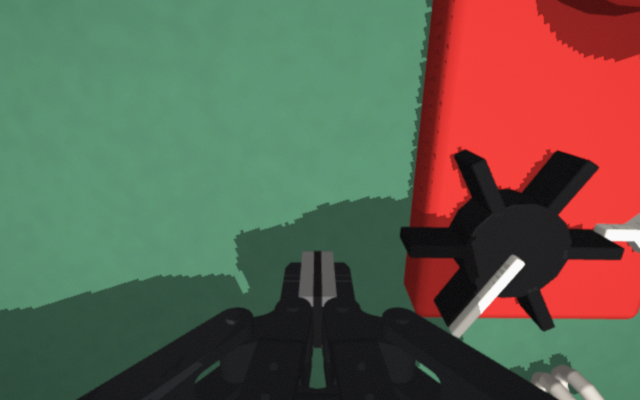

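One click done: the bar now runs from (517,262) to (455,332), 60° past the front. I'll repeat the same strokes.

In the tool's units: 0.036 m / 0.25 = 0.144, 0.018 m / 0.25 = 0.072.

Request:
nudge_tcp([
  [0, [0.072, 0, 0], [0, 0, 0]],
  [0, [0.144, 0, 0], [0, 0, 0]],
  [0, [0.144, 0.072, 0], [0, 0, 0]],
  [0, [0.144, 0.144, 0], [0, 0, 0]],
  [0, [0.144, 0.144, 0], [0, 0, 0]],
])

```text
clock: 4.15
position: [0.4749, -0.0459, 0.0533]
tool_rot: [3.14, -0.0, 1.24]
force: [-0.7, -0.2, -0.2]
grip_width: -0.0002
finger_force: 0.0
```

Request:
nudge_tcp([
  [0, [-0.04, 0, 0], [0, 0, 0]],
  [0, [-0.072, 0, 0], [0, 0, 0]],
  [0, [-0.096, 0, 0], [0, 0, 0]],
  [0, [-0.12, 0, 0], [0, 0, 0]],
  [0, [-0.144, 0, 0], [0, 0, 0]],
])

```text
clock: 4.78
position: [0.4615, -0.08, 0.0533]
tool_rot: [-3.141, 0.0, 1.241]
force: [-1.3, 1.0, 0.1]
grip_width: 0.0
finger_force: 0.0
```

Request:
nudge_tcp([
  [0, [0, 0, 0], [0, 0, 0]],
  [0, [0, -0.072, 0], [0, 0, 0]],
  [0, [0, -0.144, 0], [0, 0, 0]],
  [0, [0, -0.144, 0], [0, 0, 0]],
])

```text
clock: 5.28
position: [0.4269, -0.0675, 0.0533]
tool_rot: [-3.141, 0.0, 1.241]
force: [0.1, 0.2, 0.1]
grip_width: 0.0002
finger_force: 0.0
```

```bash
python3 look.py pics/w5.png
```

```text
tcp rel wheel -0.08198189630364991 -0.015707872756607417 0.05338951414127943 [ 0.57992618 -0.11266037 -0.13064342]
[622.3 232.3] 826 ends in lantern axes [(np.float64(0.0248), np.float64(0.0114)), (np.float64(0.0436), np.float64(0.0093))]
[538.5 296.9] 1197 ends in lantern axes [(np.float64(-0.0018), np.float64(-0.0)), (np.float64(0.0218), np.float64(-0.0399))]
[567.8 385.7] 1278 ends in lantern axes [(np.float64(0.0167), np.float64(-0.0635)), (np.float64(0.0509), np.float64(-0.0707))]
```

The second click is clean: bar tip at (+0.022,−0.040), pointer unmoved. One more click.

In the tool's units: 0.036 m / 0.25 = 0.144, 0.018 m / 0.25 = 0.072.

Request:
nudge_tcp([
  [0, [0.072, 0, 0], [0, 0, 0]],
  [0, [0.144, 0, 0], [0, 0, 0]],
  [0, [0.144, 0.072, 0], [0, 0, 0]],
  [0, [0.144, 0.144, 0], [0, 0, 0]],
  [0, [0.144, 0.144, 0], [0, 0, 0]],
])

```text
clock: 5.95
position: [0.4749, -0.0458, 0.0533]
tool_rot: [3.14, -0.0, 1.24]
force: [-0.3, -0.0, -0.0]
grip_width: -0.0001
finger_force: 0.0
```

Request:
nudge_tcp([
  [0, [-0.04, 0, 0], [0, 0, 0]],
  [0, [-0.072, 0, 0], [0, 0, 0]],
  [0, [-0.096, 0, 0], [0, 0, 0]],
  [0, [-0.12, 0, 0], [0, 0, 0]],
  [0, [-0.144, 0, 0], [0, 0, 0]],
])

```text
clock: 6.58
position: [0.4615, -0.08, 0.0533]
tool_rot: [-3.141, 0.0, 1.241]
force: [-0.1, 0.1, -0.0]
grip_width: -0.0001
finger_force: 0.0
```

Request:
nudge_tcp([
  [0, [0, 0, 0], [0, 0, 0]],
  [0, [0, -0.072, 0], [0, 0, 0]],
  [0, [0, -0.144, 0], [0, 0, 0]],
  [0, [0, -0.144, 0], [0, 0, 0]],
])

```text
clock: 7.08
position: [0.4269, -0.0675, 0.0533]
tool_rot: [-3.141, 0.0, 1.241]
force: [-0.6, 0.3, -0.1]
grip_width: 0.0001
finger_force: 0.0
```

```bash
python3 look.py pics/w6.png
```

```text
tcp rel wheel -0.08197027615788306 -0.015712959032906704 0.05339032274770972 [0.65659757 0.89591024 0.24141555]
[622.3 232.4] 828 ends in lantern axes [(np.float64(0.0248), np.float64(0.0114)), (np.float64(0.0436), np.float64(0.0093))]
[575.8 257.2] 1588 ends in lantern axes [(np.float64(-0.0013), np.float64(-0.0004)), (np.float64(0.0435), np.float64(-0.001))]
[567.7 385.7] 1283 ends in lantern axes [(np.float64(0.0167), np.float64(-0.0635)), (np.float64(0.0509), np.float64(-0.0708))]
```

View pics/w6.png

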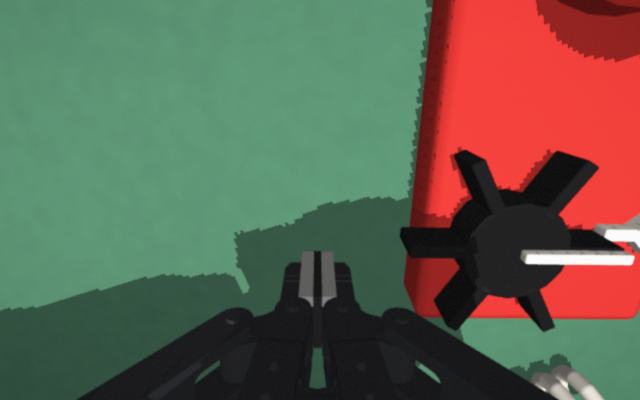

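The wheel is set: the bar (522–632, 258) points straight at the pointer. Now I rise and go over the button.

In the tool's units: -0.165 m / 0.25 = -0.66, -0.12 m / 0.25 = -0.48.

Request:
nudge_tcp([
  [0, [0, 0, -0.24], [0, 0, 0]],
  [0, [0, 0, -0.48], [0, 0, 0]],
  [0, [0, 0, -0.66], [0, 0, 0]],
  [0, [0, 0, -0.66], [0, 0, 0]],
])

```text
clock: 7.62
position: [0.4298, -0.0681, 0.2215]
tool_rot: [3.136, -0.002, 1.241]
force: [-0.9, -0.3, -0.4]
grip_width: -0.0001
finger_force: 0.0
```

Request:
nudge_tcp([
  [0, [0.16, 0.12, 0], [0, 0, 0]],
  [0, [0.32, 0.24, 0], [0, 0, 0]],
  [0, [0.48, 0.36, 0], [0, 0, 0]],
  [0, [0.6, 0.454, 0], [0, 0, 0]],
  [0, [0.6, 0.454, 0], [0, 0, 0]],
])

```text
clock: 8.25
position: [0.5851, 0.0392, 0.2167]
tool_rot: [-3.14, -0.0, 1.243]
force: [-0.7, 0.0, -0.9]
grip_width: -0.0001
finger_force: 0.0
```

Request:
nudge_tcp([
  [0, [0, 0, 0], [0, 0, 0]],
])

```text
clock: 8.38
position: [0.5833, 0.0367, 0.2175]
tool_rot: [-3.14, 0.001, 1.24]
force: [-0.9, -0.5, 1.1]
grip_width: -0.0001
finger_force: 0.0
```

```bash
python3 - <<'E'
from h import *
ims=[bot.grab_frame(n)for n in("scene","side")]
cv2.imwrite("pics/c7.png",np.vstack([cv2.resize(ims[0][100:250,220:420],(400,300)),cv2.resize(ims[1][90:240,260:460],(400,300))]))
E
```

```text
(no output)
```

View pics/c7.png

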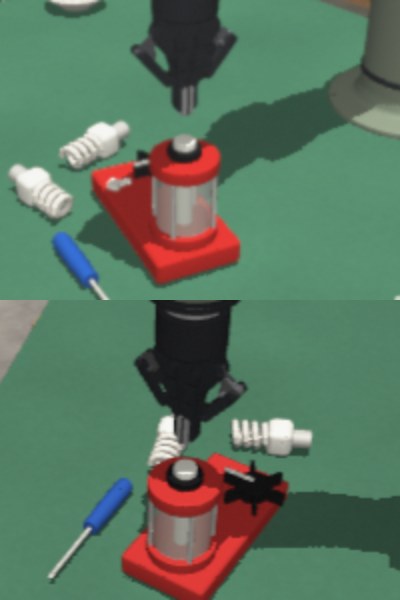

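The fingertip is above the button in both views and the bulbs and screwdriver haven't moved. Now lowering.

In the tool's units: 0.037 m / 0.25 = 0.148, 0.02 m / 0.25 = 0.08.

Request:
nudge_tcp([
  [0, [0, 0, 0.08], [0, 0, 0]],
  [0, [0, 0, 0.148], [0, 0, 0]],
  [0, [0, 0, 0.148], [0, 0, 0]],
])

```text
clock: 8.85
position: [0.583, 0.0368, 0.1803]
tool_rot: [-3.14, 0.001, 1.24]
force: [0.7, -0.2, 0.6]
grip_width: 0.0001
finger_force: 0.0
```

Request:
nudge_tcp([
  [0, [0, 0, 0.012], [0, 0, 0]],
  [0, [0, 0, 0.02], [0, 0, 0]],
  [0, [0, 0, 0.02], [0, 0, 0]],
])

```text
clock: 9.22
position: [0.5838, 0.0371, 0.1766]
tool_rot: [3.141, -0.0, 1.241]
force: [-0.5, -1.9, 2.9]
grip_width: -0.0001
finger_force: 1.7
```

In the tool's units: 0.002 m / 0.25 = 0.008.

Request:
nudge_tcp([
  [0, [0, 0, 0.008], [0, 0, 0]],
  [0, [0, 0, 0.008], [0, 0, 0]],
])

```text
clock: 9.48
position: [0.5838, 0.0371, 0.1743]
tool_rot: [3.141, 0.0, 1.241]
force: [-0.5, -2.2, 4.5]
grip_width: 0.0003
finger_force: 2.3
```

Request:
nudge_tcp([
  [0, [0, 0, 0.008], [0, 0, 0]],
  [0, [0, 0, 0.008], [0, 0, 0]],
])

```text
clock: 9.72
position: [0.5841, 0.0371, 0.1737]
tool_rot: [3.14, -0.001, 1.24]
force: [-7.9, -3.4, 24.7]
grip_width: -0.0001
finger_force: 12.6
```

The force hits the hard stop right after the 5 N spring travel, so the button is fully down. Releasing.

Request:
nudge_tcp([
  [0, [0, 0, -0.024], [0, 0, 0]],
  [0, [0, 0, -0.1], [0, 0, 0]],
  [0, [0, 0, -0.28], [0, 0, 0]],
  [0, [0, 0, -0.28], [0, 0, 0]],
  [0, [0, 0, -0.28], [0, 0, 0]],
])

```text
clock: 10.35
position: [0.5835, 0.0375, 0.2419]
tool_rot: [-3.141, -0.0, 1.241]
force: [-0.7, -0.3, -0.5]
grip_width: 0.0
finger_force: 0.0
```

Run:
```python
from h import *
ims=[bot.grab_frame(n)for n in("scene","side")]
cv2.imwrite("pics/c8.png",np.vstack([cv2.resize(ims[0][100:250,220:420],(400,300)),cv2.resize(ims[1][90:240,260:460],(400,300))]))
```

```text
(no output)
```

View pics/c8.png

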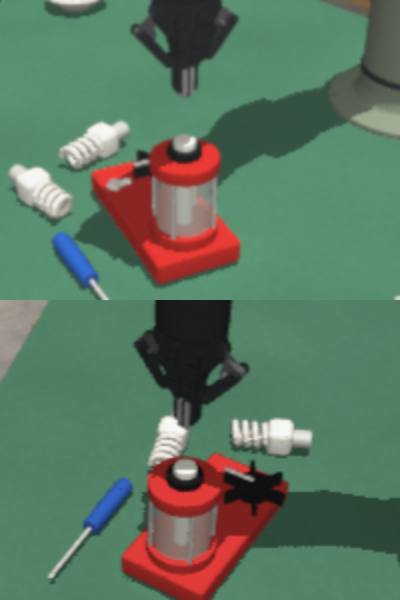

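The lantern, bulbs and screwdriver are where they were. The button is up and the bar still faces the pointer, so I'm handing in.

```bash
python3 -c "
from workcell import bot
print(bot.job_done())"
```

```text
the job is handed in; nothing more can be done
None
```

I clicked the wheel three times anticlockwise so its index bar faces the pointer, then pressed the button fully and let it spring back; the job is handed in, though no verdict was returned, and the lantern, bulbs and screwdriver showed no visible movement in the last pictures.

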